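Hold the spice rack's middle shelf home for the screws

ROBOT

A 7-joint arm with a two-finger parallel gripper is mounted at the origin on a cart in front of the work surface, level with it; the furniture and walls round the work are solid. World frame = base frame: x ahead of the robot, y to its left, z up, the work surface at z = 0. Lengths are in m, angles in rad, forces in N, time in s.
With the tool pointing down it reaches from about 0.425 to 0.875 m from the base axis. Payload 4.7 kg.
Tool frame: the origin (TCP) lies on the centre line of the jaws, within the pads' length; the fingertips stand ahead of it and the grasp point (between the pads) lies 2 mm behind it (nose_length is the z of the fingertips in the tool frame, in m); z points along the fingers, y is the line along which they close (so a half turn about z gives the same grasp; the last joint's range is limited). The gripper opens to 87 mm and grips with 3 to 60 N. Pads are 19 mm wide; open, the fingers measure 117 mm over their backs; the gripper's body (75 mm by 190 mm) begins 51 mm behind the grasp point.
Start: joints at [-1.27, 0.321, -0.07, 1.45, 0.023, 1.371, -0.057], TCP at [0.184, 0.623, 0.24] pointing down, gripper open.
Joint ranges: [-2.86, 2.86], [-0.3, 2.09], [-1.38, 1.24], [0.06, 2.45], [-1.56, 4.7], [0.09, 2.05], [-2.69, 2.69]. Speed limits (rad/s): [2.57, 2.57, 3.14, 3.14, 3.14, 3.14, 3.14].

INTERFACE

Orientations are given as a rotation vector (axis times angle).
In Python, from bench import * gives the robot as it stands.
- The arm moves only by the tool send_rows, never from a script. Its arguments are lists of equal length, an entry for each row: "xyz": the shift along the tool's x, y, z in mm, a list of three; "dr": the turn, a rotation vector about the tool's x, y, z in rad, a list of three. A call has exactly 10 rows; each row is the pose to reach, as a shift and turn from the pose commanded when the call began, along the tool's axes at that moment; what a row does not reach only later rows make up. A row lasts 1/12 s, in which the tool goes at most 41.7 mm and 7.16 degrees, less where a joint would pass 70% of its speed; a pose out of reach is approached as far as the arm can. A call with a gripper value outside its range is refused whole. "jaw" is the finger opening in mm, from 0 to 87, set as the call begins (left out, the last holds). The fingers move at their own pace and stop on an object; "grip_force" is the grip in N (left out, the last holds). Time passes only in rows, so rows that repeat a pose let the fingers close, or fill a call up. It gives the time, the measured TCP pose, the force, the opening and the grip force at its end, in the units of the state.
- get_state(): the state, without advancing time (a new reading comes with each control period).
- get_image(name): name is "scene" or "top"; returns the picture (384x512x3 uint8, red, green, blue); there is no depth.
- calibration(name): a dict with "vfov" (degrees; the focal length in pixels is half the picture's height over the tangent of half this angle, whatever the lens; pixels are square), "cx", "cy" (the principal point, pixels), "rvec" (rotation vector, rad) and "tvec" (3), from world to camera coordinates, as OpenCV has them. Camera axes: x right, y down, z forward; pixel columns grow to the right and rows downward; lengths in m; the calibration is good to about 2 mm. A picture is of the moment at which its call begins. calibration takes no time and is no camera call.
- close_job(): hands the job in; it is judged then, once.
The state is a dict: "time": time; "joint_positions": joint angles; "qd": joint speeds; "joint_torque": joint torques, N m; "position": TCP position; "tool_rot": TCP orientation; "ft_force": force on the tool from outside, world axes, zero at the start; "torque": the same for the moment, N m; "grip_width": opening from 0.0 (shut) to 1.0 (fully open); "grip_force": force on a finger pad.
Only numpy, scipy, OpenCV 4.12 (cv2) and the standard library are available. Lean on these libraries where they do the work, as an engineer would, in place of code of your own. Each camera call takes 0.05 s, during which the arm holds its last target. There are 200 camera calls.

TASK

We are putting a wooden spice rack together on the worktop. Pick up the loose shelf board (not the flat retaining rail), set it square into the empty pair of grooves half way along the rack, and press it down against the springy back, gently, until its front edge is flush with the front edges of the rack's sides. Finish holding it there with the gripper still on it and pressing steadily, at about 10 newtons, so that I can drive the screws; leave the rail, the screwdriver, the spice jars and the mug where they are.

Things in the scene. Friction and masses are not known exactly. Their poses are not given: they have to be found in the camera images.
- rack: light wooden spice rack lying on its back on a thin rubber mat, immovable; frame 266 (x) by 216 mm (y), front edges up, 72 mm above the worktop. Side cheeks along x at y = -108..-92 and 92..108 mm, end boards at both ends, a retaining rail (24 wide, top at 80 mm) fitted across at x = -88 mm; started screws stand out of the cheeks at x = 0. Origin: centre of the mat's underside, z up
- seat (a point): point midway between the rack's two empty grooves, level with the cheeks' front (upper) edges, 72 mm above the worktop; axes as the rack's. The grooves are upright slots in the cheeks' inner faces at rack x = 0, open at the top, 18 mm wide (x), floors 196 mm apart (y), mouths eased by 4 mm at 45 degrees
- back: the rack's thin plywood back, inside at the bottom, bowed upward (crown 19 mm above the worktop when free). Pressed, it springs straight down, about 2 N per mm, to a firm stop after 7 mm. The shelf resting on it stands about 4.5 mm proud; flush means the back pushed in 5 mm, about 10 N. Origin 14 mm above the worktop when free; it sinks with the back
- shelf: the loose middle shelf: plain light wooden board 14 mm thick (x), 191 mm long (y), 58 mm high (z), standing upright on its long back edge on the worktop left or right of the rack; 0.08 to 0.17 kg. Its lower end corners are cut off by 4 mm. Either end may go into either groove. Origin: centre of its lower edge
- shelf_top (a point): centre of the shelf's upper (front) edge, 58 mm above its lower edge; axes as the shelf's
- rail: the loose retaining rail, not needed now: light wooden strip 24 (x) x 216 (y) x 8 mm (z) lying flat on the worktop on the other side of the rack. Origin: centre of its underside
- screwdriver: black-handled screwdriver, 190 mm long along its x, lying near the front edge of the worktop at the right; leave alone
- jar_a: spice jar with a red cap, 45 mm across, 106 mm high, behind the rack; origin at the centre of its foot; leave alone
- jar_b: spice jar with a black cap, 45 mm across, 105 mm high, behind the rack; origin at the centre of its foot; leave alone
- mug: white mug with a handle and coloured lozenges, 85 mm across, 105 mm high, at the back left; origin at the centre of its foot; leave alone
- crock (a point): mouth of the heavy grey crock, 120 mm across, that stands fixed behind the rack to the right; the cooking utensils in it spread up to 150 mm round this point and reach up to 0.31 m above the worktop: steer arm and gripper clear of it

How it is judged:
On the way:
1. both ends of the shelf stand in the middle grooves, at least 15 mm deep (z of shelf_top in the frame of seat below 0.041 m and x of shelf_top in the frame of seat between -0.006 and 0.006 m and y of shelf_top in the frame of seat between -0.006 and 0.006 m and angle between the y axis of shelf and the y axis of rack, either way round below 0.06 rad), for 0.2 s.
At the end, for the whole second after the job is handed in: The shelf stands square and upright in the middle grooves (centre within 4 mm along and 5 mm across the rack, turned under 0.03 rad), front edge flush with the cheeks within 2 mm, bearing on the back with 5 to 16 N, still, the fingers on it, through the last second (z of shelf_top in the frame of seat between -0.002 and 0.002 m and x of shelf_top in the frame of seat between -0.004 and 0.004 m and y of shelf_top in the frame of seat between -0.005 and 0.005 m and angle between the y axis of shelf and the y axis of rack, either way round below 0.03 rad and angle between shelf's own z axis and vertical below 0.06 rad and contact force between shelf and back between 5 and 16 N and contact force between the fingers and shelf above 3 N and linear speed of shelf below 0.01 m/s); the arm keeps its last pose, push and grip.
It fails at once if the back is forced: more than 40 N from the shelf (contact force between shelf and back above 40 N).
It fails at once if the rail is shifted by more than 30 mm (distance of rail from where it was at the start of the episode above 0.03 m).
It fails at once if the screwdriver is shifted by more than 30 mm (distance of screwdriver from where it was at the start of the episode above 0.03 m).
It fails at once if a spice jar is shifted by more than 30 mm (distance of any of jar_a, jar_b from where it was at the start of the episode above 0.03 m).
It fails at once if the mug is shifted by more than 30 mm (distance of mug from where it was at the start of the episode above 0.03 m).
It also fails if it takes over 56 s, if anything falls off the work surface, if the arm or the gripper's body presses on something with over 40 N, if the wrist force passes 120 N, or if a joint passes its speed limit or range.

## Working session

There is one attempt and no reset: what is moved stays moved. The work goes in short steps, Python scripts to look and compute and a tool call to move; the robot and the scene stay as the last step left them, time stands still between calls to the robot, and variables do not carry over. Pictures are saved under pics/ and viewed, at most 10 in all, crops included, and the job is handed in when it is done.

Besides the shell and the picture viewer there is one more tool, called as a command line: name --argument value ..., lists and objects as JSON in quotes. send_rows: Moves the arm, as the interface text tells. Its arguments: {"type":"object","properties":{"xyz":{"type":"array"},"dr":{"type":"array"},"jaw":{"type":"number"},"grip_force":{"type":"number"}},"required":["xyz","dr"]}

```bash
mkdir -p pics; ls
python3 - <<'E'
from bench import *
import cv2,numpy as np
s=get_state();print({k:np.round(v,3) for k,v in s.items()})
try: print(nose_length)
except Exception as e: print(e)
for n in("scene","top"):
    im=get_image(n);cv2.imwrite(f"pics/{n}0.png",cv2.cvtColor(im,cv2.COLOR_RGB2BGR));print(n,calibration(n))
E
```

```text
pics
{'time': np.float64(0.0), 'joint_positions': array([-1.27 ,  0.322, -0.07 ,  1.452,  0.023,  1.371, -0.057]), 'qd': array([-0.001,  0.   ,  0.001,  0.002,  0.001,  0.002,  0.002]), 'joint_torque': array([ 0.0000e+00, -4.9129e+01, -4.0400e-01, -3.1252e+01, -6.4000e-02,
        4.4000e-02,  0.0000e+00]), 'position': array([0.184, 0.623, 0.238]), 'tool_rot': array([-4.490e-01, -3.109e+00,  3.000e-03]), 'ft_force': array([ 0.545, -0.099,  0.341]), 'torque': array([ 0.001, -0.009, -0.   ]), 'grip_force': np.float64(0.0), 'grip_width': np.float64(0.999)}
0.017
scene {'vfov': 51.64678381660014, 'cx': 257.47012821384055, 'cy': 191.17408667366917, 'rvec': array([ 2.37559472, -0.70182412,  0.23011568]), 'tvec': array([-0.49943686,  0.26519043,  1.43020247])}
top {'vfov': 54.1704051102457, 'cx': 252.8645402780595, 'cy': 191.40963504368128, 'rvec': array([ 1.79512041, -2.4095588 ,  0.24964803]), 'tvec': array([0.10221944, 0.54579798, 1.40542713])}
```

View pics/scene0.png

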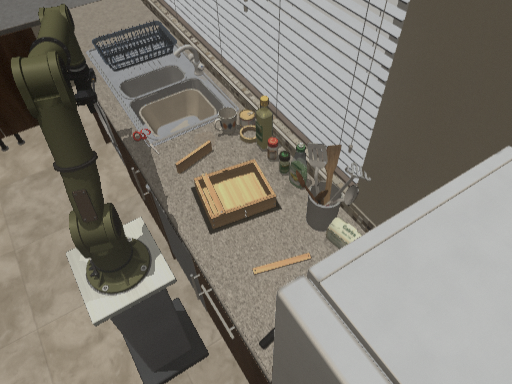

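View pics/top0.png

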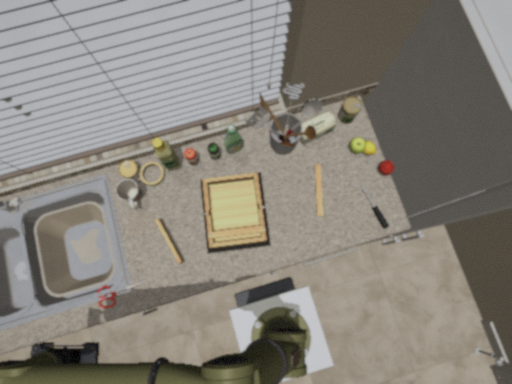

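The scene view shows the rack at about (236,194), an upright board on its left at about (194,155) and the flat rail on its right at about (282,264). In the top view these are at (235,212), (169,241) and (320,190). Next I'll enlarge the crops.

Run:
```python
import cv2,numpy as np
a=cv2.imread("pics/scene0.png");b=cv2.imread("pics/top0.png")
A=cv2.resize(a[135:235,165:295],None,fx=6,fy=6,interpolation=cv2.INTER_CUBIC)
B=cv2.resize(b[165:270,145:280],None,fx=5.9,fy=5.7,interpolation=cv2.INTER_CUBIC)
cv2.imwrite("pics/A.png",A);cv2.imwrite("pics/B.png",B)
```

```text
(no output)
```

View pics/A.png

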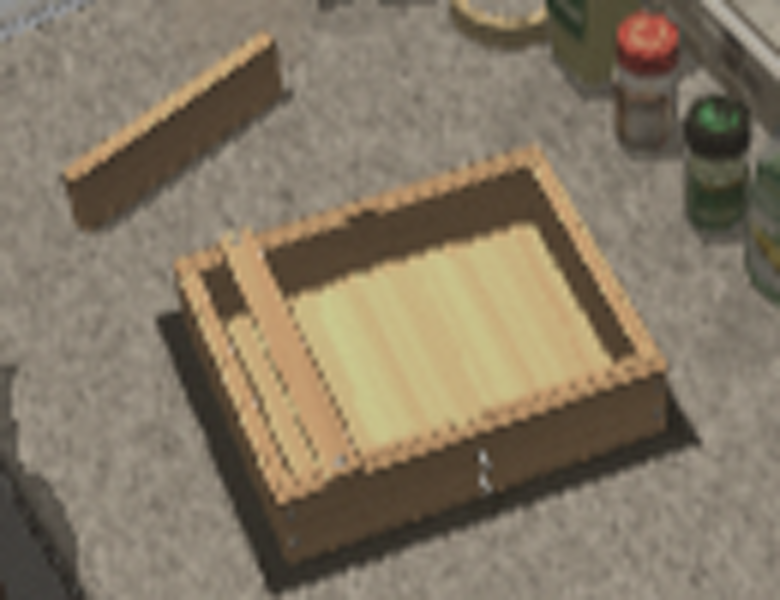

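View pics/B.png

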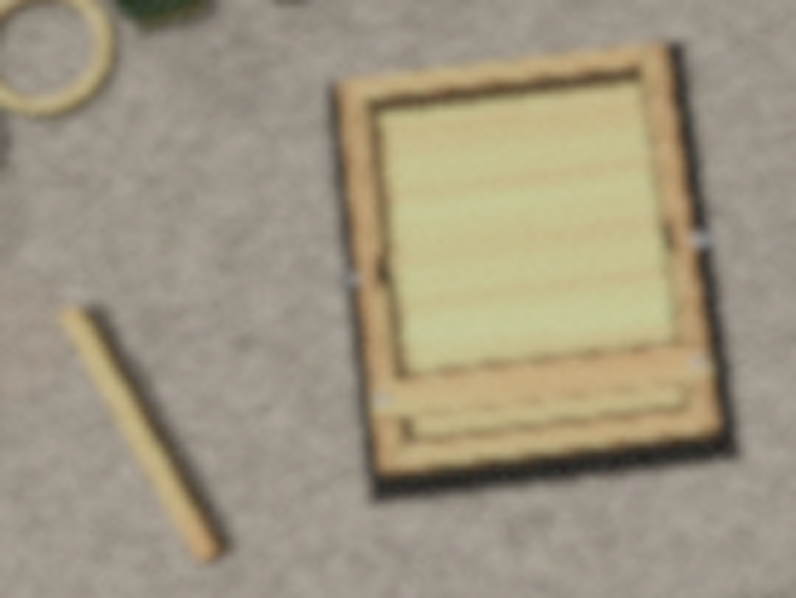

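Crop A (scene) shows the rack's lit rim with corners near (180,262), (535,150), (665,362) and (285,497), and the shelf standing upright with its top edge from (70,180) to (268,40). Crop B (top) shows the rack outline, the groove notches near (383,272) and (668,235), and the shelf's top face from (75,312) to (208,553).

```bash
cat > h.py <<'E'
from bench import *
import cv2,numpy as np
from scipy.spatial.transform import Rotation as Ro
def cam(n):
    c=calibration(n);f=192/np.tan(np.radians(c["vfov"]/2))
    return np.array([[f,0,c["cx"]],[0,f,c["cy"]],[0,0,1]]),cv2.Rodrigues(np.array(c["rvec"]))[0],np.array(c["tvec"])
def plane(n,uv,z):
    K,R,t=cam(n);uv=np.atleast_2d(uv);d=np.c_[uv,np.ones(len(uv))]@np.linalg.inv(K).T@R;o=-R.T@t
    return o+d*((z-o[2])/d[:,2])[:,None]
def proj(n,X):
    K,R,t=cam(n);p=(np.atleast_2d(X)@R.T+t)@K.T;return p[:,:2]/p[:,2:]
def tri(u1,u2):
    P=[];
    for n in("scene","top"):
        K,R,t=cam(n);P.append(K@np.c_[R,t])
    X=cv2.triangulatePoints(P[0],P[1],np.array(u1,float).T,np.array(u2,float).T);return (X[:3]/X[3]).T
def wood(n,im,smin=60,vmin=140):
    h=cv2.cvtColor(im,cv2.COLOR_RGB2HSV);return ((h[...,0]<32)&(h[...,0]>8)&(h[...,1]>smin)&(h[...,2]>vmin)).astype(np.uint8)
def blob(m,p):
    # component nearest p, at 4x
    _,l,st,_=cv2.connectedComponentsWithStats(m,connectivity=8)
    ys,xs=np.nonzero(l);i=np.argmin((xs-p[0])**2+(ys-p[1])**2+1e6*(st[l[ys,xs],4]<30));return (l==l[ys[i],xs[i]]).astype(np.uint8)
def bigmask(im,p,smin,vmin,s=4):
    b=cv2.resize(im,None,fx=s,fy=s,interpolation=cv2.INTER_CUBIC)
    return blob(wood('',b,smin,vmin),(p[0]*s,p[1]*s))
def quad(m,s=4):
    c=max(cv2.findContours(m,cv2.RETR_EXTERNAL,cv2.CHAIN_APPROX_NONE)[0],key=cv2.contourArea);c=cv2.convexHull(c)if 0 else c
    h=cv2.convexHull(c);e=.01*cv2.arcLength(h,True)
    q=h
    while len(q)>4: q=cv2.approxPolyDP(h,e,True);e*=1.15
    q=q[:,0].astype(float);P=c[:,0].astype(float);L=[]
    for i in range(4):
        a,b=q[i],q[(i+1)%4];d=(b-a)/np.linalg.norm(b-a);n=np.array([-d[1],d[0]]);t=(P-a)@d;w=(P-a)@n;k=np.linalg.norm(b-a)
        g=P[(abs(w)<8)&(t>.08*k)&(t<.92*k)]
        vx,vy,x,y=cv2.fitLine(g.astype(np.float32),cv2.DIST_HUBER,0,.01,.01).ravel();L.append(np.cross([x,y,1],[x+vx,y+vy,1]))
    o=[np.cross(L[i-1],L[i]) for i in range(4)];o=np.array([v[:2]/v[2] for v in o])
    return (o+.5)/s-.5
E
cat > m.py <<'E'
from h import *
np.set_printoptions(precision=4,suppress=True)
I={n:cv2.cvtColor(cv2.imread(f"pics/{n}0.png"),cv2.COLOR_BGR2RGB) for n in("scene","top")}
print({n:I[n][y,x] for n,x,y in(("scene",194,153),("top",169,241))}, I["top"][230,190],I["scene"][180,180],I["scene"][163,200])
vis=[]
for nm,p,z in(("rack",((255,161),(235,245)),.072),("shelf",((190,157),(169,241)),.058),("rail",((282,264),(320,190)),.008)):
    Q={}
    for n,pp in zip(("scene","top"),p):
        m=bigmask(I[n],pp,70,135);Q[n]=quad(m);W=plane(n,Q[n],z)
        print(nm,n,Q[n].round(1).tolist(),"\n",W[:,:2],"ctr",W.mean(0),"len",np.linalg.norm(np.roll(W,-1,0)-W,axis=1))
        I[n]=I[n].copy();cv2.polylines(I[n],[np.round(Q[n]*16).astype(int)],True,(0,0,255),1,shift=4)
    # match top to scene by nearest on plane
    Wt=plane("top",Q["top"],z)
    o=[np.argmin(np.linalg.norm(proj("scene",Wt)-q,axis=1)) for q in Q["scene"]]
    print("tri",tri(Q["scene"],Q["top"][o]))
A=cv2.resize(I["scene"][135:285,165:315],(580,580),interpolation=0);B=cv2.resize(I["top"][165:270,145:250],(10,10))
cv2.imwrite("pics/Q.png",cv2.cvtColor(A,cv2.COLOR_RGB2BGR))
E
python3 m.py
```

```text
{'scene': array([102,  81,  62], dtype=uint8), 'top': array([181, 165, 120], dtype=uint8)} [158 151 140] [145 137 122] [143 134 122]
rack scene [[254.0, 158.5], [276.0, 195.5], [210.6, 218.1], [193.1, 177.8]] 
 [[ 0.6534  0.1187]
 [ 0.619  -0.0936]
 [ 0.3572 -0.0489]
 [ 0.3925  0.1632]] ctr [0.5055 0.0349 0.072 ] len [0.2151 0.2656 0.215  0.2647]
rack top [[257.0, 172.2], [266.2, 240.1], [208.9, 247.5], [201.9, 179.3]] 
 [[ 0.6179 -0.0947]
 [ 0.3561 -0.052 ]
 [ 0.3909  0.1615]
 [ 0.6522  0.1186]] ctr [0.5042 0.0334 0.072 ] len [0.2653 0.2164 0.2648 0.2161]
tri [[ 0.6526  0.1184  0.0724]
 [ 0.6178 -0.0947  0.0737]
 [ 0.356  -0.0518  0.0763]
 [ 0.3912  0.1612  0.0745]]
shelf scene [[209.4, 141.8], [175.7, 165.3], [176.2, 162.0], [208.5, 139.4]] 
 [[0.5508 0.3226]
 [0.3667 0.2769]
 [0.3766 0.2927]
 [0.5547 0.3385]] ctr [0.4622 0.3077 0.058 ] len [0.1897 0.0186 0.1839 0.0164]
shelf top [[154.7, 219.1], [158.6, 219.1], [183.2, 264.5], [178.0, 262.3]] 
 [[0.5558 0.3336]
 [0.5515 0.3195]
 [0.3589 0.2715]
 [0.3724 0.2882]] ctr [0.4597 0.3032 0.058 ] len [0.0148 0.1985 0.0214 0.1889]
tri [[0.55   0.3188 0.0618]
 [0.3616 0.2694 0.0666]
 [0.3735 0.2867 0.0646]
 [0.5534 0.3326 0.0639]]
rail scene [[310.9, 257.7], [254.4, 273.5], [250.9, 268.1], [308.7, 252.1]] 
 [[ 0.5929 -0.3573]
 [ 0.389  -0.2992]
 [ 0.3898 -0.2746]
 [ 0.6006 -0.3345]] ctr [ 0.4931 -0.3164  0.008 ] len [0.212  0.0247 0.2191 0.024 ]
rail top [[314.3, 162.5], [320.0, 164.4], [322.4, 216.3], [316.9, 214.5]] 
 [[ 0.606  -0.3366]
 [ 0.5916 -0.3564]
 [ 0.3861 -0.2968]
 [ 0.3994 -0.2784]] ctr [ 0.4958 -0.317   0.008 ] len [0.0245 0.2139 0.0227 0.2147]
tri [[ 0.5926 -0.3569  0.0071]
 [ 0.3881 -0.2978  0.0056]
 [ 0.394  -0.2765  0.0101]
 [ 0.6029 -0.3353  0.0091]]
```

```bash
cat >> h.py <<'E'
def go(xyz,yaw,verbose=1):
    s=get_state();R=Ro.from_rotvec(s["tool_rot"])
    T=Ro.from_euler('z',yaw)*Ro.from_euler('x',np.pi)
    d=R.inv().apply(np.array(xyz)-s["position"])*1000;r=(R.inv()*T).as_rotvec()
    print("t",s["time"],"pos",np.round(s["position"],4),"F",np.round(s["ft_force"],1),"shift mm",d.round(1),"dr",r.round(3));return d,r
E
python3 - <<'E'
from h import *
np.set_printoptions(precision=4,suppress=True)
I={n:cv2.cvtColor(cv2.imread(f"pics/{n}0.png"),cv2.COLOR_BGR2RGB) for n in("scene","top")}
Y={}
for v in(120,135,150):
  for s in (55,70):
    for n,p in(("scene",(190,157)),("top",(169,241))):
        m=bigmask(I[n],p,s,v);c=(np.array(cv2.minAreaRect(cv2.findNonZero(m))[0])+.5)/4-.5
        ys,xs=np.nonzero(m);ce=(np.array([xs.mean(),ys.mean()])+.5)/4-.5
        print(n,v,s,"rect",plane(n,c,.058)[0,:2],"centroid",plane(n,ce,.058)[0,:2],m.sum())
print("grooves",plane("top",[[209.9,212.7],[258.2,206.2]],.07)[:,:2].mean(0))
print("mug,crock",plane("top",[[128,190]],.1),plane("top",[[285,133]],.15))
go((.461,.306,.15),3.387)
E
```

```text
scene 120 55 rect [0.4608 0.3076] centroid [0.4621 0.3083] 2109
top 120 55 rect [0.4605 0.3048] centroid [0.4612 0.3045] 3853
scene 120 70 rect [0.4601 0.3064] centroid [0.4609 0.307 ] 1860
top 120 70 rect [0.46  0.303] centroid [0.4595 0.3026] 3164
scene 135 55 rect [0.4611 0.3081] centroid [0.4622 0.3086] 2014
top 135 55 rect [0.4605 0.3054] centroid [0.4617 0.3052] 3582
scene 135 70 rect [0.4604 0.3069] centroid [0.461  0.3074] 1777
top 135 70 rect [0.4599 0.3035] centroid [0.4597 0.3033] 2907
scene 150 55 rect [0.4611 0.3085] centroid [0.4606 0.3082] 1762
top 150 55 rect [0.4611 0.3058] centroid [0.4621 0.306 ] 3292
scene 150 70 rect [0.4608 0.3074] centroid [0.461  0.3077] 1624
top 150 70 rect [0.4605 0.3042] centroid [0.4601 0.304 ] 2628
grooves [0.5027 0.0314]
mug,crock [[0.6841 0.3956 0.1   ]] [[ 0.7142 -0.2331  0.15  ]]
t 0.1 pos [0.1838 0.623  0.2385] F [-0.2  0.3  0.3] shift mm [-355.6 -225.5   89. ] dr [-0.002 -0.    -0.532]
```

send_rows --xyz '[[-30,-19,6],[-65,-41,12],[-100,-63,20],[-135,-86,30],[-170,-108,40],[-205,-130,50],[-240,-152,60],[-275,-174,70],[-305,-193,75],[-330,-209,80]]' --dr '[[0,0,-0.05],[0,0,-0.1],[0,0,-0.16],[0,0,-0.21],[0,0,-0.27],[0,0,-0.32],[0,0,-0.38],[0,0,-0.43],[0,0,-0.48],[0,0,-0.53]]' --jaw 87 --grip_force 45

```text
time: 0.93
position: [0.4433, 0.3255, 0.1585]
tool_rot: [0.38, -3.118, 0.003]
ft_force: [1.2, 0.5, 0.6]
grip_width: 0.999
grip_force: 0.0
```

Run:
```python
from h import *
go((.461,.306,.036),3.387)
```

```text
t 0.9333 pos [0.4433 0.3255 0.1585] F [1.2 0.5 0.6] shift mm [-12.6 -22.9 122.6] dr [-0.002 -0.001 -0.003]
```

send_rows --xyz '[[-5,-10,10],[-10,-18,30],[-13,-23,50],[-13,-23,70],[-13,-23,85],[-13,-23,95],[-13,-23,95],[-13,-23,95],[-13,-23,95],[-13,-23,95]]' --dr '[[0,0,0],[0,0,0],[0,0,0],[0,0,0],[0,0,0],[0,0,0],[0,0,0],[0,0,0],[0,0,0],[0,0,0]]'

```text
time: 1.77
position: [0.4601, 0.3112, 0.0658]
tool_rot: [-0.381, 3.116, 0.002]
ft_force: [0.1, -0.6, 0.1]
grip_width: 1.001
grip_force: 0.0
```

Run:
```python
from h import *
go((.461,.306,.036),3.387)
```

```text
t 1.7667 pos [0.4601 0.3112 0.0658] F [ 0.1 -0.6  0.1] shift mm [ 0.5 -5.3 29.8] dr [ 0.001  0.002 -0.002]
```

send_rows --xyz '[[0.5,-5,8],[0.5,-5,16],[0.5,-5,24],[0.5,-5,28],[0.5,-5,30],[0.5,-5,30],[0.5,-5,30],[0.5,-5,30],[0.5,-5,30],[0.5,-5,30]]' --dr '[[0,0,0],[0,0,0],[0,0,0],[0,0,0],[0,0,0],[0,0,0],[0,0,0],[0,0,0],[0,0,0],[0,0,0]]'

```text
time: 2.6
position: [0.4604, 0.3057, 0.0349]
tool_rot: [-0.381, 3.118, 0.001]
ft_force: [0.4, 0.9, -0.3]
grip_width: 0.997
grip_force: 0.0
```

send_rows --xyz '[[0,0,0],[0,0,0],[0,0,0],[0,0,0],[0,0,0],[0,0,0],[0,0,0],[0,0,0],[0,0,0],[0,0,0]]' --dr '[[0,0,0],[0,0,0],[0,0,0],[0,0,0],[0,0,0],[0,0,0],[0,0,0],[0,0,0],[0,0,0],[0,0,0]]' --jaw 0 --grip_force 45

```text
time: 3.43
position: [0.4602, 0.3055, 0.0346]
tool_rot: [-0.381, 3.118, 0.0]
ft_force: [0.2, 0.4, -0.3]
grip_width: 0.324
grip_force: 0.0
```

Run:
```python
from h import *
go((.5045,.034,.15),1.406)
```

```text
t 3.4333 pos [0.4602 0.3055 0.0346] F [ 0.2  0.4 -0.3] shift mm [  22.4 -274.2 -115.4] dr [ 0.    -0.     1.979]
```

Fingers are still closing.

send_rows --xyz '[[0,0,0],[0,0,0],[0,0,0],[0,0,0],[0,0,0],[0,0,0],[0,0,0],[0,0,0],[0,0,0],[0,0,0]]' --dr '[[0,0,0],[0,0,0],[0,0,0],[0,0,0],[0,0,0],[0,0,0],[0,0,0],[0,0,0],[0,0,0],[0,0,0]]'

```text
time: 4.27
position: [0.4602, 0.3055, 0.0346]
tool_rot: [-0.381, 3.118, 0.0]
ft_force: [1.5, -0.7, 0.3]
grip_width: 0.157
grip_force: 45.0
```

send_rows --xyz '[[0,0,-6],[0,0,-18],[0,0,-34],[0,0,-50],[0,0,-66],[0,0,-82],[0,0,-98],[0,0,-108],[0,0,-115],[0,0,-115]]' --dr '[[0,0,0],[0,0,0],[0,0,0],[0,0,0],[0,0,0],[0,0,0],[0,0,0],[0,0,0],[0,0,0],[0,0,0]]'

```text
time: 5.1
position: [0.461, 0.3061, 0.1516]
tool_rot: [-0.381, 3.116, 0.003]
ft_force: [0.1, 0.2, -1.9]
grip_width: 0.157
grip_force: 45.0
```

send_rows --xyz '[[0,-2,0],[1,-6,0],[2,-14,0],[3,-24,0],[4,-36,0],[5,-48,0],[6,-60,0],[7,-72,0],[8,-84,0],[9,-96,0]]' --dr '[[0,0,0.05],[0,0,0.12],[0,0,0.22],[0,0,0.32],[0,0,0.42],[0,0,0.52],[0,0,0.62],[0,0,0.72],[0,0,0.82],[0,0,0.92]]'

```text
time: 5.93
position: [0.474, 0.2093, 0.1486]
tool_rot: [-1.05, -2.96, 0.002]
ft_force: [-0.2, -0.2, -0.2]
grip_width: 0.157
grip_force: 45.0
```

Run:
```python
from h import *
go((.5045,.034,.15),1.406)
```

```text
t 5.9333 pos [0.474  0.2093 0.1486] F [-0.2 -0.2 -0.2] shift mm [-134.1 -116.9   -1.3] dr [-0.002  0.     1.054]
```

send_rows --xyz '[[-12,-10,0],[-25,-22,0],[-40,-35,0],[-55,-48,0],[-70,-61,0],[-85,-74,0],[-100,-87,0],[-114,-99,0],[-126,-110,0],[-134,-117,0]]' --dr '[[0,0,0.11],[0,0,0.22],[0,0,0.33],[0,0,0.44],[0,0,0.55],[0,0,0.66],[0,0,0.77],[0,0,0.88],[0,0,0.98],[0,0,1.05]]'

```text
time: 6.77
position: [0.5053, 0.0327, 0.1487]
tool_rot: [-2.395, -2.033, 0.003]
ft_force: [0.5, -0.9, -1.7]
grip_width: 0.154
grip_force: 45.0
```

send_rows --xyz '[[0,0,0],[0,0,0],[0,0,0],[0,0,0],[0,0,0],[0,0,0],[0,0,0],[0,0,0],[0,0,0],[0,0,0]]' --dr '[[0,0,0],[0,0,0],[0,0,0],[0,0,0],[0,0,0],[0,0,0],[0,0,0],[0,0,0],[0,0,0],[0,0,0]]'

```text
time: 7.6
position: [0.5058, 0.035, 0.1496]
tool_rot: [2.388, 2.042, 0.0]
ft_force: [0.5, 0.1, -1.2]
grip_width: 0.161
grip_force: 45.0
```

Run:
```python
from h import *
go((.5045,.034,.15),1.406)
a=get_image("scene");b=get_image("top")
for n,i in(("scene1",a),("top1",b)):cv2.imwrite(f"pics/{n}.png",i[...,::-1])
A=cv2.resize(a[130:230,175:300],(400,320),interpolation=cv2.INTER_CUBIC);B=cv2.resize(b[160:260,180:285],(400,320),interpolation=cv2.INTER_CUBIC)
cv2.imwrite("pics/C.png",np.hstack([A,B])[...,::-1])
```

```text
t 7.6 pos [0.5058 0.035  0.1496] F [ 0.5  0.1 -1.2] shift mm [-1.2 -1.1 -0.4] dr [ 0.    -0.     0.009]
```

View pics/C.png

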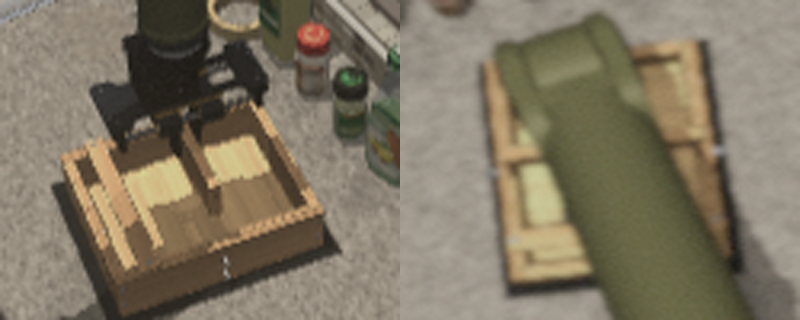

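The left panel (scene) shows the shelf hanging over the middle of the rack, its free near end at about (213,185). In the right panel (top), the arm hides all but its left end at about (505,155). I'll check the predicted ends against the pixels.

Run:
```python
from h import *
np.set_printoptions(precision=2,suppress=True)
yaw=-1.736+.009
u=np.array([np.cos(yaw),np.sin(yaw),0]);w=np.array([-u[1],u[0],0]);T=np.array([.5058,.035,0])+.0009*u
out=[]
for n,e,c in(("scene",1,None),("top",-1,None)):
    im=cv2.imread(f"pics/{n}1.png")
    P=np.array([T+e*.0955*u+s*.007*w+[0,0,z] for s,z in((1,.173),(-1,.173),(-1,.115),(1,.115))])
    p=proj(n,P);print(n,p.tolist());c=p.mean(0).astype(int)
    o=c-[20,15];k=cv2.resize(im[o[1]:o[1]+34,o[0]:o[0]+40],None,fx=10,fy=10,interpolation=cv2.INTER_CUBIC)
    for q in p: cv2.circle(k,tuple(np.round((q-o+.5)*10).astype(int)),3,(0,0,255),1)
    print(o);out.append(k)
cv2.imwrite("pics/D.png",np.hstack(out))
```

```text
scene [[243.67800474247522, 186.73200291968433], [240.0728172822911, 187.9718226744384], [240.8135720530159, 197.90319800767475], [244.30648832852077, 196.67845601672784]]
[222 177]
top [[204.71735698055366, 205.84592475903074], [205.13984140684778, 209.7057460526222], [207.13246409962215, 212.20453809792255], [206.723097750158, 208.49704399097317]]
[185 194]
```

View pics/D.png

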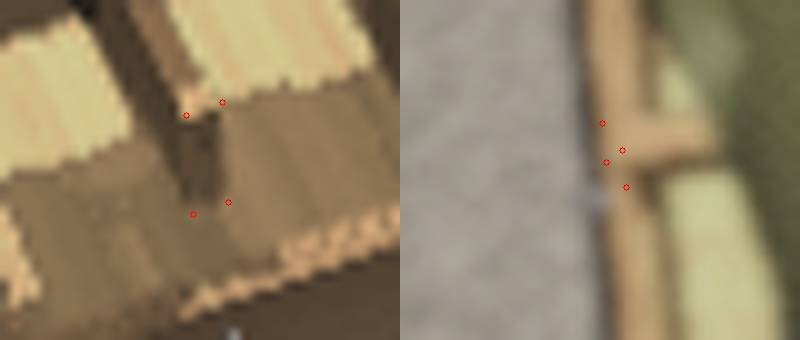

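The scene panel shows the shelf end within about 0.5 px of the prediction: the top edge is at (200,112) against (204,109). In the top panel the shelf band near (660,140) also fits. I'll align it, lower to just above the mouths, then insert.

send_rows --xyz '[[-0.5,-1,4],[-0.5,-1,10],[-0.5,-1,16],[-0.5,-1,22],[-0.5,-1,28],[-0.5,-1,34],[-0.5,-1,37],[-0.5,-1,39],[-0.5,-1,39],[-0.5,-1,39]]' --dr '[[0,0,0.009],[0,0,0.009],[0,0,0.009],[0,0,0.009],[0,0,0.009],[0,0,0.009],[0,0,0.009],[0,0,0.009],[0,0,0.009],[0,0,0.009]]'

```text
time: 8.53
position: [0.5048, 0.0347, 0.1106]
tool_rot: [2.397, 2.031, 0.0]
ft_force: [-0.0, 0.0, -0.6]
grip_width: 0.161
grip_force: 45.0
```

Run:
```python
from h import *
go((.5047,.0347,.1),1.406)
```

```text
t 8.5333 pos [0.5048 0.0347 0.1106] F [-0.   0.  -0.6] shift mm [ 0.  -0.1 10.6] dr [ 0. -0. -0.]
```

Accurate. Insert slowly, about 8 mm.

send_rows --xyz '[[0,0,1],[0,0,2],[0,0,3],[0,0,4],[0,0,5],[0,0,6],[0,0,7],[0,0,8],[0,0,8],[0,0,8]]' --dr '[[0,0,0],[0,0,0],[0,0,0],[0,0,0],[0,0,0],[0,0,0],[0,0,0],[0,0,0],[0,0,0],[0,0,0]]'

```text
time: 9.37
position: [0.5046, 0.0347, 0.1025]
tool_rot: [-2.397, -2.031, 0.0]
ft_force: [0.3, -0.3, -0.3]
grip_width: 0.157
grip_force: 45.0
```

Run:
```python
from h import *
go((.5047,.0347,.0966),1.406);print(get_state()["torque"].round(2))
```

```text
t 9.3667 pos [0.5046 0.0347 0.1025] F [ 0.3 -0.3 -0.3] shift mm [0.1 0.1 5.9] dr [-0.  0. -0.]
[-0.07  0.05  0.03]
```

send_rows --xyz '[[0,0,1],[0,0,2],[0,0,3],[0,0,4],[0,0,5],[0,0,6],[0,0,7],[0,0,8],[0,0,8],[0,0,8]]' --dr '[[0,0,0],[0,0,0],[0,0,0],[0,0,0],[0,0,0],[0,0,0],[0,0,0],[0,0,0],[0,0,0],[0,0,0]]'

```text
time: 10.2
position: [0.5047, 0.0347, 0.0945]
tool_rot: [-2.397, -2.031, 0.0]
ft_force: [0.1, -0.9, -0.3]
grip_width: 0.159
grip_force: 45.0
```

Run:
```python
from h import *
go((.5047,.0347,.0566),1.406);print(get_state()["torque"].round(2))
```

```text
t 10.2 pos [0.5047 0.0347 0.0945] F [ 0.1 -0.9 -0.3] shift mm [ 0.   0.  37.9] dr [-0. -0. -0.]
[-0.11  0.07  0.07]
```

send_rows --xyz '[[0,0,2],[0,0,4.5],[0,0,7],[0,0,9.5],[0,0,12],[0,0,14.5],[0,0,17],[0,0,19],[0,0,20],[0,0,20]]' --dr '[[0,0,0],[0,0,0],[0,0,0],[0,0,0],[0,0,0],[0,0,0],[0,0,0],[0,0,0],[0,0,0],[0,0,0]]'

```text
time: 11.03
position: [0.5045, 0.0346, 0.0743]
tool_rot: [-2.397, -2.031, 0.001]
ft_force: [0.7, 0.2, -1.0]
grip_width: 0.155
grip_force: 45.0
```

send_rows --xyz '[[0,0,2],[0,0,4],[0,0,6],[0,0,8],[0,0,10],[0,0,12],[0,0,14],[0,0,15],[0,0,16],[0,0,16]]' --dr '[[0,0,0],[0,0,0],[0,0,0],[0,0,0],[0,0,0],[0,0,0],[0,0,0],[0,0,0],[0,0,0],[0,0,0]]'

```text
time: 11.87
position: [0.5046, 0.0347, 0.0584]
tool_rot: [-2.397, -2.031, 0.0]
ft_force: [0.2, 0.1, -1.1]
grip_width: 0.16
grip_force: 45.0
```

Run:
```python
from h import *
go((.5047,.0347,.0486),1.406);print(get_state()["torque"].round(2))
```

```text
t 11.8667 pos [0.5046 0.0347 0.0584] F [ 0.2  0.1 -1.1] shift mm [0.1 0.1 9.8] dr [-0.  0. -0.]
[-0.08  0.06 -0.08]
```

Now press in stages: 7 mm first (expect contact at about 5 mm).

send_rows --xyz '[[0,0,1],[0,0,2],[0,0,3],[0,0,4],[0,0,5],[0,0,6],[0,0,7],[0,0,7],[0,0,7],[0,0,7]]' --dr '[[0,0,0],[0,0,0],[0,0,0],[0,0,0],[0,0,0],[0,0,0],[0,0,0],[0,0,0],[0,0,0],[0,0,0]]'

```text
time: 12.7
position: [0.5048, 0.0347, 0.0518]
tool_rot: [-2.397, -2.031, -0.0]
ft_force: [-1.5, -1.0, 3.7]
grip_width: 0.158
grip_force: 45.0
```

send_rows --xyz '[[0,0,0.3],[0,0,0.6],[0,0,1],[0,0,1],[0,0,1],[0,0,1],[0,0,1],[0,0,1],[0,0,1],[0,0,1]]' --dr '[[0,0,0],[0,0,0],[0,0,0],[0,0,0],[0,0,0],[0,0,0],[0,0,0],[0,0,0],[0,0,0],[0,0,0]]'

```text
time: 13.53
position: [0.5047, 0.0347, 0.0507]
tool_rot: [-2.397, -2.031, -0.0]
ft_force: [-2.3, -0.5, 4.7]
grip_width: 0.158
grip_force: 45.0
```

Run:
```python
from h import *
go((.5047,.0347,.0486),1.406);print(get_state()["torque"].round(2))
```

```text
t 13.5333 pos [0.5047 0.0347 0.0507] F [-2.3 -0.5  4.7] shift mm [ 0.  -0.   2.1] dr [ 0. -0. -0.]
[-0.09  0.55 -0.01]
```

send_rows --xyz '[[0,0,0.5],[0,0,1],[0,0,1.5],[0,0,2],[0,0,2],[0,0,2],[0,0,2],[0,0,2],[0,0,2],[0,0,2]]' --dr '[[0,0,0],[0,0,0],[0,0,0],[0,0,0],[0,0,0],[0,0,0],[0,0,0],[0,0,0],[0,0,0],[0,0,0]]'

```text
time: 14.37
position: [0.5047, 0.0347, 0.0491]
tool_rot: [-2.397, -2.031, -0.0]
ft_force: [-2.6, 0.1, 8.6]
grip_width: 0.157
grip_force: 45.0
```

Run:
```python
from h import *
F=[]
for k in range(6):
    a=get_image("scene");F.append(get_state()["ft_force"])
print(np.mean(F,0).round(2));go((.5047,.0347,.0486),1.406)
b=get_image("top")
o=[cv2.resize(i[y:y+80,x:x+100],(400,320),interpolation=cv2.INTER_CUBIC) for i,x,y in((a,195,150),(b,190,170))]
cv2.imwrite("pics/E.png",np.hstack(o)[...,::-1])
```

```text
[-3.25 -0.36  8.29]
t 14.6667 pos [0.5047 0.0347 0.0491] F [-3.  -0.3  8. ] shift mm [ 0.  -0.1  0.5] dr [-0. -0. -0.]
```

View pics/E.png

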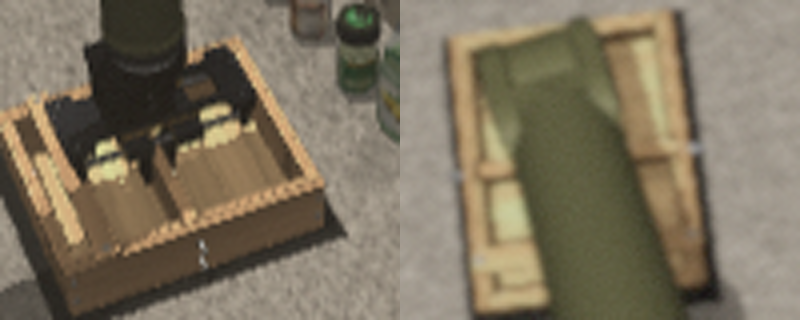

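The shelf stands in the middle grooves, its near end at (190,212) in the scene panel, level with the cheek. Now a small final trim.

send_rows --xyz '[[0,-0.3,0.2],[0,-0.5,0.4],[0,-0.5,0.4],[0,-0.5,0.4],[0,-0.5,0.4],[0,-0.5,0.4],[0,-0.5,0.4],[0,-0.5,0.4],[0,-0.5,0.4],[0,-0.5,0.4]]' --dr '[[0,0,0],[0,0,0],[0,0,0],[0,0,0],[0,0,0],[0,0,0],[0,0,0],[0,0,0],[0,0,0],[0,0,0]]'

```text
time: 15.55
position: [0.5047, 0.0347, 0.0489]
tool_rot: [2.397, 2.031, 0.001]
ft_force: [-2.1, -0.4, 8.3]
grip_width: 0.154
grip_force: 45.0
```

Run:
```python
from h import *
F=[];Z=[]
for k in range(8):
    a=get_image("scene");s=get_state();F.append(s["ft_force"]);Z.append(s["position"])
print(np.mean(F,0).round(2),np.mean(Z,0).round(4),np.std(Z,0).round(5),s["torque"].round(2))
```

```text
[-2.67 -0.51  8.49] [0.5047 0.0347 0.0489] [2.e-05 1.e-05 1.e-05] [-0.24  0.75  0.02]
```

```bash
python3 -c "
from bench import *
print(close_job())"
```

```text
the job is handed in; nothing more can be done
None
```

I handed the job in with the shelf in the middle grooves and the gripper still holding it down with about 9.6 N on the back (wrist force plus the shelf's weight); by the arm's height it's within about 0.5 mm of flush, but no verdict came back.

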